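# Prove the rocker's stop, then hold its offset arm level over the saddles

## Task

Before the bench rocker is loaded, prove its stop: press the mushroom button on the stop pod right down and let it spring up, then turn its head clockwise (seen from above) as far as it goes to reset it. Then take the offset clamp arm between the fingers at its balance point, carry it level without touching the drive unit, and finish while still holding it level and still about 6 cm above the drive unit's two saddles, lined up to be lowered: heavy boss over the wide saddle, fork end over the narrow one. Do not put it down or let go, and do not disturb the bottles, the cassettes or the tip box.

Things in the scene. Friction and masses are not known exactly. Their poses are not given: they have to be found in the camera images.
- stop_pod: fixed grey control box 90 x 90 x 50 mm with a grey mushroom button on top; origin at the centre of its underside. It may stand in either of two places on the robot's left; the clear tip box stands in the other
- stop_top (a point): centre of the top of the button. The mushroom head is a disc 42 mm across with a ribbed rim 20 mm high; a 3.5 mm ridge crosses its top and this point is on the ridge, 87.5 mm above the worktop when up. The head's underside is 64 mm above the worktop and 14 mm above the pod's top, so its rim can be gripped from above at any angle
- stop_button (a joint): how far the button is pressed, m: 0 up, 0.006 right down; counts as pressed beyond 0.0045. Its spring needs 2 N to start and 5 N right down, and pushes it up again by itself
- stop_knob (a joint): how far the mushroom head is turned, rad: grows clockwise seen from above, hard stop at 1.2 (fully reset), starts between 0 and 0.25; stays where it is left
- clamp_arm: loose metal arm of about 0.42 kg, 254 mm long, lying level on the worktop: a steel boss (upright cylinder 48 mm across, 44 mm high, with a small black screw head at its outer end), a straight bar 14 mm wide and 20 mm high whose underside is 16 mm above the arm's underside, and a small fork block 24 mm wide, 36 mm high. Origin on the underside, straight below the balance point; x runs along the bar from boss to fork, z up when level
- clamp_balance (a point): the balance point, in the middle of the bar's section, 26 mm above the arm's underside and 50 mm from the boss axis towards the fork (not the middle of the arm); there is bare bar from 26 mm before it on the boss side to 122 mm beyond it. The arm is to be gripped within 20 mm of it along the bar
- clamp_boss (a point): centre of the boss's underside, 50 mm from the balance point along -x of the arm
- clamp_fork (a point): underside of the arm at the fork end, 190 mm from clamp_boss and 140 mm from the balance point along +x of the arm
- drive_unit: fixed low grey housing 270 x 120 x 30 mm with two upright U-shaped aluminium saddles on top that reach 60 mm above the worktop; origin at the centre of its underside, x along its length from the wide saddle to the narrow one
- wide_saddle (a point): centre of the wide saddle's mouth (54 mm wide), at the level of the saddle tops, 95 mm from the housing's middle along -x
- narrow_saddle (a point): centre of the narrow saddle's mouth (30 mm wide), at the level of the saddle tops, 95 mm from the housing's middle along +x, 190 mm from the wide one
- tip_box: loose clear box of pipette tips, 89 x 120 x 83 mm, a bystander; origin at the centre of its underside
- eyedrop_bottle: loose small white bottle, 25 mm across, 56 mm high, a bystander in front of the drive unit; origin at the centre of its underside
- stop_sol: loose small brown bottle with a black cap, 34 mm across, 66 mm high, a bystander to the right behind the arm; origin at the centre of its underside
- test_cassette_1: loose white flat test cassette 37 x 62 x 6 mm, a bystander in front of the drive unit; origin at the centre of its underside
- test_cassette_2: a second such cassette, farther left, near the stop pod or tip box
Not all that is in view belongs to the job. What is shaped like the stop_pod but brown or yellow is not meant.

How it is judged:
By the outcome, as a careful person would: the job done as asked, in the order asked, and still so for the second after the job is handed in, while the arm keeps its last pose, push and grip.
It also fails if it takes over 62 s, if anything falls off the work surface, if the arm or the gripper's body presses on something with over 40 N, if the wrist force passes 120 N, or if a joint passes its speed limit or range.

## Robot

A 7-joint arm with a two-finger parallel gripper is mounted at the origin on a cart in front of the work surface, level with it; the furniture and walls round the work are solid. World frame = base frame: x ahead of the robot, y to its left, z up, the work surface at z = 0. Lengths are in m, angles in rad, forces in N, time in s.
With the tool pointing down it reaches from about 0.425 to 0.925 m from the base axis. Payload 6.8 kg.
Tool frame: the origin (TCP) lies between the finger pads; the fingertips stand 22 mm ahead of it and the grasp point (between the pads) lies 3 mm ahead of it; z points along the fingers, y is the direction in which the jaws open and shut (so a half turn about z gives the same grasp; the last joint's range is limited). The gripper opens to 85 mm and grips with 20 to 120 N. Pads are 22 mm wide; open, the fingers measure 114 mm over their backs; the gripper's body (76 mm by 85 mm) begins 54 mm behind the grasp point. The pads swing forward as they close: fully open they stand 13 mm farther back than shut.
Start: joints at [1.155, 0.477, 0.022, 1.555, -0.011, 1.109, -0.083], TCP at [0.205, -0.643, 0.253] pointing down, gripper open.
Joint ranges: [-2.96, 2.96], [-0.34, 2.1], [-1.41, 1.46], [0.24, 2.44], [-1.37, 4.51], [0.17, 1.92], [-2.96, 2.96]. Speed limits (rad/s): [2.39, 2.39, 3.14, 3.14, 3.14, 3.14, 3.14].

## Interface

Orientations are given as a unit quaternion [w, x, y, z].
In Python, from station import bot gives the robot as it stands. The module is installed in compiled form; this text tells all that it offers.
- The arm moves only by the tool drive_tool, never from a script. Its argument "series" is one flat list of numbers, 7 for each row, row after row: the opening, from -1 (shut) to 1 (fully open), then the shift along the tool's x, y, z in mm, then the turn, a rotation vector about the tool's x, y, z in rad. In form: [jaw, x, y, z, wx, wy, wz, jaw, x, y, z, wx, wy, wz, ...]. A call has 1 to 12 rows; each row shifts and turns the commanded pose from where the row before left it, along the tool's axes as they then stand; what a row does not reach is not made up. A row lasts 1/8 s, in which the tool goes at most 62.5 mm and 10.7 degrees, less where a joint would pass 70% of its speed; a pose out of reach is approached as far as the arm can. A call with a gripper value outside its range is refused whole. The fingers move at their own pace and stop on an object; "force" is the grip in N (left out, the last holds). Time passes only in rows, so rows that do not move let the fingers close. It gives the time, the measured TCP pose, the force and the opening at its end, in the units of the state.
- bot.get_obs(): the state, without advancing time (a new reading comes with each control period).
- bot.read_camera(name): name is "scene" or "top" or "wrist"; returns a dict with "pixels" (480x640x3 uint8, blue, green, red), "camera_matrix" (3x3 intrinsics, pixels), "distortion" ([k1, k2, p1, p2, k3] as OpenCV has them; the pictures are not rectified), "rvec" (rotation vector, rad) and "tvec" (3), from world to camera coordinates, as OpenCV has them. Camera axes: x right, y down, z forward; pixel columns grow to the right and rows downward; lengths in m; the calibration is good to about 2 mm. A picture is of the moment at which its call begins. There is no depth.
- bot.hand_in(): hands the job in, once; it reports no verdict.
The state is a dict: "t": time; "q": joint angles; "joint_vel": joint speeds; "joint_torque": joint torques, N m; "eef_pos": TCP position; "tool_rot": TCP orientation; "contact_force": force on the tool from outside, world axes, zero at the start; "torque": the same for the moment, N m; "gripper_width": opening from 0.0 (shut) to 1.0 (fully open).
Only numpy, scipy, OpenCV 4.12 (cv2) and the standard library are available. Lean on these libraries where they do the work, as an engineer would, in place of code of your own. Each camera call takes 0.05 s, during which the arm holds its last target. There are 200 camera calls.

## Working session

There is one attempt and no reset: what is moved stays moved. The work goes in short steps, Python scripts to look and compute and a tool call to move; the robot and the scene stay as the last step left them, time stands still between calls to the robot, and variables do not carry over. Pictures are saved under pics/ and viewed, about 8 in all and at most 12, crops included, and the job is handed in when it is done.

Besides the shell and the picture viewer there is one more tool, called after "Emit:" by a JSON object that holds its "api" and its "payload", one argument or row to a line. drive_tool: Moves the arm, as the interface text tells. Its arguments: {"type":"object","properties":{"series":{"type":"array"},"force":{"type":"number"}},"required":["series"]}

```bash
mkdir -p pics; cat > h.py <<'E'
import numpy as np, cv2, pickle
from station import bot
from scipy.spatial.transform import Rotation as R
def cam(n,save=None):
    c=bot.read_camera(n)
    if save: cv2.imwrite('pics/'+save,c['pixels'])
    pickle.dump(c,open(f'{save or n}.pkl','wb')); return c
def ray(c,px):
    K=np.array(c['camera_matrix']);u=cv2.undistortPoints(np.array([[px]],float),K,np.array(c['distortion'])).ravel()
    Rm=cv2.Rodrigues(np.array(c['rvec']))[0];t=np.array(c['tvec']).ravel()
    d=Rm.T@np.array([u[0],u[1],1]);return -Rm.T@t,d/np.linalg.norm(d)
def onz(c,px,z):
    o,d=ray(c,px);return o+d*(z-o[2])/d[2]
def tri(*cp):
    A=np.zeros((3,3));b=np.zeros(3);rs=[ray(c,p) for c,p in cp]
    for o,d in rs:
        P=np.eye(3)-np.outer(d,d);A+=P;b+=P@o
    x=np.linalg.solve(A,b);return x,[np.linalg.norm((np.eye(3)-np.outer(d,d))@(x-o)) for o,d in rs]
def proj(c,X):
    return cv2.projectPoints(np.array(X,float).reshape(-1,3),np.array(c['rvec']),np.array(c['tvec']),np.array(c['camera_matrix']),np.array(c['distortion']))[0].reshape(-1,2)
def load(n): return pickle.load(open(n+'.pkl','rb'))
E
python3 - <<'E'
from h import *
o=bot.get_obs()
for k in o: print(k,np.round(o[k],4))
for n in('scene','top'):
    c=cam(n,n+'1.png'); oo,d=ray(c,(320,240)); print(n,oo,d)
E
```

```text
t 0.0
q [ 1.1549  0.4778  0.0223  1.5565 -0.0115  1.1093 -0.0831]
joint_vel [-0.0007 -0.      0.0016  0.0006 -0.0017 -0.0004  0.0001]
joint_torque [ 3.00000e-04 -5.96450e+01  1.60790e+00 -2.81192e+01  1.25000e-02
  9.40000e-03  0.00000e+00]
eef_pos [ 0.2043 -0.6427  0.2523]
tool_rot [-9.000e-04  9.882e-01  1.533e-01 -2.000e-04]
contact_force [-0.4924 -0.2162 -0.0326]
torque [ 0.0414 -0.0053 -0.062 ]
gripper_width 1.0015
scene [-0.36183322  0.75626346  0.85627982] [ 0.6096787  -0.58520255 -0.53463058]
top [ 0.26108818 -0.04903051  1.45122067] [ 0.1596324  -0.01146935 -0.9871099 ]
```

View pics/scene1.png

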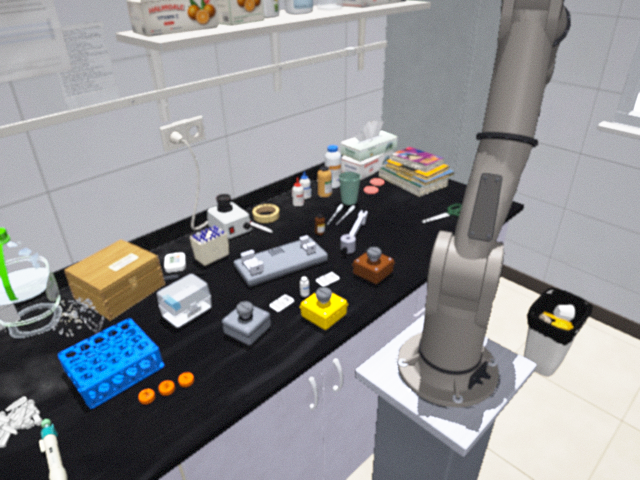

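View pics/top1.png

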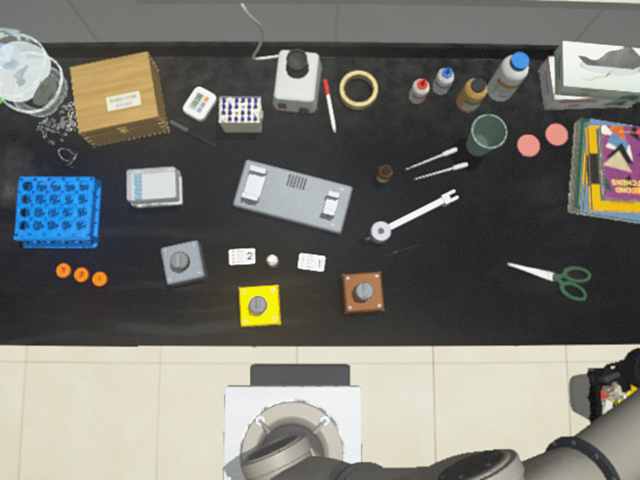

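Candidates in the top view: grey pod (182,263), yellow (259,305), brown (362,292). I choose the grey one. The clamp arm has its boss at (379,232) and fork at (450,197). The drive unit has its wide saddle at (255,183) and narrow one at (330,204). One close composite crop will check this.

```bash
python3 - <<'E'
from h import *
a=load('top1.png')['pixels'];b=load('scene1.png')['pixels']
f=lambda im,x,y,w,h,s:cv2.resize(im[y:y+h,x:x+w],None,fx=s,fy=s,interpolation=cv2.INTER_CUBIC)
# top pod (150..230,230..290) x5 =400x300 ; scene pod(210,290,80,60) x5 ; top drive+arm (230,150,240,100)x3.33
r1=np.hstack([f(a,150,230,80,60,5),f(b,205,290,80,60,5)])
r2=f(a,230,155,240,90,10/3)[:300]
cv2.imwrite('pics/c1.png',np.vstack([r1,r2[:,:800]]))
c=load('top1.png');s=load('scene1.png')
print('pod',tri((c,(179,261)),(s,(245,308))))
for n,p,z in [('pod',(179,261),.087),('boss',(379,232),.044),('fork',(450,197),.036),('wide',(255,183),.06),('nar',(330,204),.06)]: print(n,onz(c,p,z))
E
```

```text
pod (array([0.43475845, 0.25842324, 0.07489243]), [np.float64(0.000598755525830168), np.float64(0.0005987555258300497)])
pod [0.43281346 0.25527145 0.087     ]
boss [ 0.50804999 -0.20497622  0.044     ]
fork [ 0.59556436 -0.37936347  0.036     ]
wide [0.62244707 0.08864572 0.06      ]
nar [ 0.57195516 -0.0887538   0.06      ]
```

View pics/c1.png

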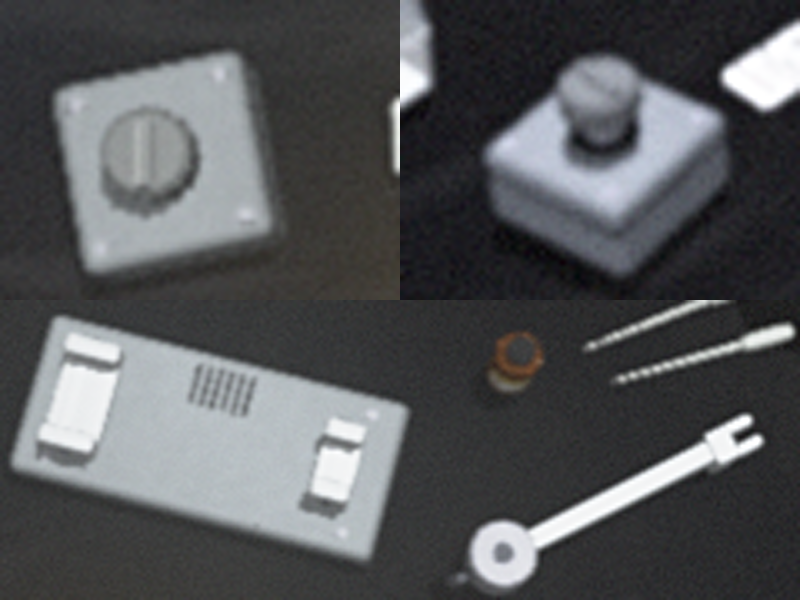

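```bash
cat >> h.py <<'E'
def yaw(o=None):
    o=o or bot.get_obs(); q=o['tool_rot'];m=R.from_quat([q[1],q[2],q[3],q[0]]).as_matrix();return m
def plan(tgt,yaw_t,n,jaw,start=None):
    """n equal rows to a level tool-down pose; rounded to 1 mm / .001 rad"""
    if start is None:
        o=bot.get_obs();p=np.array(o['eef_pos']);m=yaw(o)
    else: p,m=start
    tm=R.from_euler('z',yaw_t).as_matrix()@np.diag([1,-1,-1.])
    dv=R.from_matrix(m.T@tm).as_rotvec();out=[]
    print('start yaw',np.degrees(np.arctan2(m[1,0],m[0,0])),'tilt',np.degrees(np.arccos(-m[2,2])),'turn',dv)
    for i in range(n):
        s=m.T@((np.array(tgt)-p)/(n-i));s=np.round(s*1000,1);w=np.round(dv/n,4)
        out+= [jaw,*s.tolist(),*w.tolist()]
        p=p+m@(s/1000);m=m@R.from_rotvec(w).as_matrix()
    print(out); return p,m
def st(o=None):
    o=o or bot.get_obs();print('t',round(o['t'],2),'p',np.round(o['eef_pos'],4),'F',np.round(o['contact_force'],2),'T',np.round(o['torque'],3),'w',round(o['gripper_width'],3),'q',np.round(o['q'],2))
E
python3 - <<'E'
from h import *
c=load('top1.png');s=load('scene1.png')
print('pod',tri((c,(179.4,260.6)),(s,(245,306.4))))
g=lambda u,v:(230+u*.3,155+(v-300)*.3)
for n,p,z in [('pod',(179.4,260.6),.0865),('boss',g(503,553),.044),('bar1',g(560,524),.036),('bar2',g(705,455),.036),('wide',g(82,394),.06),('nar',g(339,466),.06)]: print(n,onz(c,p,z))
plan((.53,-.25,.28),np.radians(116.6),12,1)
E
```

```text
pod (array([0.43545176, 0.25695398, 0.07878331]), [np.float64(0.0009700419684699912), np.float64(0.0009700419684699843)])
pod [0.43379368 0.25450648 0.0865    ]
boss [ 0.51070161 -0.20953058  0.044     ]
bar1 [ 0.53330162 -0.25178109  0.036     ]
bar2 [ 0.58434771 -0.35826088  0.036     ]
wide [0.62195734 0.0895829  0.06      ]
nar [ 0.57003781 -0.09275065  0.06      ]
start yaw 17.633970716845567 tilt 0.09833102293640562 turn [-1.36073604e-03 -1.39631467e-03 -1.72728268e+00]
[1, 35.8, -23.0, -2.3, -0.0001, -0.0001, -0.1439, 1, 38.7, -17.6, -2.3, -0.0001, -0.0001, -0.1439, 1, 40.8, -11.9, -2.3, -0.0001, -0.0001, -0.1439, 1, 42.1, -5.9, -2.3, -0.0001, -0.0001, -0.1439, 1, 42.5, 0.2, -2.3, -0.0001, -0.0001, -0.1439, 1, 42.1, 6.3, -2.3, -0.0001, -0.0001, -0.1439, 1, 40.7, 12.3, -2.3, -0.0001, -0.0001, -0.1439, 1, 38.5, 18.0, -2.3, -0.0001, -0.0001, -0.1439, 1, 35.6, 23.3, -2.3, -0.0001, -0.0001, -0.1439, 1, 31.8, 28.2, -2.2, -0.0001, -0.0001, -0.1439, 1, 27.5, 32.4, -2.3, -0.0001, -0.0001, -0.1439, 1, 22.5, 36.1, -2.2, -0.0001, -0.0001, -0.1439]
```

Emit:
{"api": "drive_tool", "payload": {
  "series": [1, 36, -23, -2, 0, 0, -0.144, 1, 39, -18, -2, 0, 0, -0.144, 1, 41, -12, -2, 0, 0, -0.144, 1, 42, -6, -2, 0, 0, -0.144, 1, 43, 0, -2, 0, 0, -0.144, 1, 42, 6, -2, 0, 0, -0.144, 1, 41, 12, -2, 0, 0, -0.144, 1, 38, 18, -2, 0, 0, -0.144, 1, 36, 23, -2, 0, 0, -0.144, 1, 32, 28, -2, 0, 0, -0.144, 1, 27, 32, -2, 0, 0, -0.144, 1, 22, 36, -2, 0, 0, -0.144]
}}

```text
t: 1.6
eef_pos: [0.5295, -0.2484, 0.2771]
tool_rot: [-0.0, 0.523, 0.852, -0.0]
contact_force: [-0.4, -0.5, 0.4]
gripper_width: 1.001
```

```bash
python3 - <<'E'
from h import *
st();w=cam('wrist','w1.png');st();plan((.47,.2,.24),np.radians(60),12,1)
c,d=ray(w,(320,240));print(c,d); print(np.array(bot.get_obs()['eef_pos']))
print('boss',proj(w,[[.5107,-.2095,.044],[.5843,-.358,.036]]))
E
```

```text
t 1.6 p [ 0.5295 -0.2484  0.2771] F [-0.43 -0.53  0.43] T [-0.009  0.045  0.097] w 1.001 q [ 0.72  0.35 -0.5   1.72  0.18  1.11  0.64]
t 1.65 p [ 0.5336 -0.2421  0.2777] F [4.28 4.17 1.53] T [ 0.277 -0.198  0.053] w 0.999 q [ 0.72  0.35 -0.5   1.72  0.18  1.11  0.64]
start yaw 117.66800597469964 tilt 0.2661640829993718 turn [ 0.00306802 -0.00375303  1.00649097]
[1, 35.1, 12.4, 3.3, 0.0003, -0.0003, 0.0839, 1, 36.0, 9.4, 3.2, 0.0003, -0.0003, 0.0839, 1, 36.7, 6.4, 3.2, 0.0003, -0.0003, 0.0839, 1, 37.1, 3.3, 3.2, 0.0003, -0.0003, 0.0839, 1, 37.2, 0.2, 3.2, 0.0003, -0.0003, 0.0839, 1, 37.1, -3.0, 3.2, 0.0003, -0.0003, 0.0839, 1, 36.7, -6.1, 3.2, 0.0003, -0.0003, 0.0839, 1, 36.1, -9.1, 3.2, 0.0003, -0.0003, 0.0839, 1, 35.2, -12.1, 3.2, 0.0003, -0.0003, 0.0839, 1, 34.0, -15.0, 3.1, 0.0003, -0.0003, 0.0839, 1, 32.7, -17.8, 3.2, 0.0003, -0.0003, 0.0839, 1, 31.0, -20.5, 3.1, 0.0003, -0.0003, 0.0839]
[ 0.49167403 -0.17456106  0.39845698] [ 0.15302867 -0.29059859 -0.94452882]
[ 0.53357399 -0.24205977  0.27768727]
boss [[319.40441726 153.01514308]
 [317.67209956 310.44534328]]
```

View pics/w1.png

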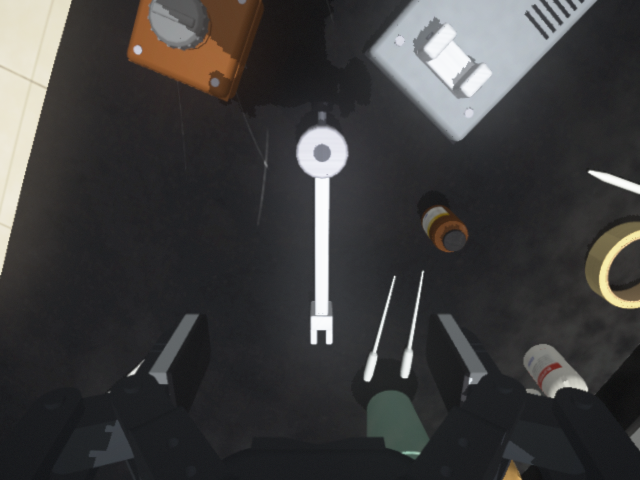

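The boss (322,152) and fork block (321,310) in the wrist picture agree with the top-view prediction to about 2 px. Next stop is above the pod.

```bash
python3 - <<'E'
from h import *
w=load('w1.png');c=load('top1.png');g=lambda u,v:(230+u*.3,155+(v-300)*.3)
print('boss',tri((w,(322,152.5)),(c,g(503,553))),onz(w,(322,152.5),.044))
print('nar',tri((w,(457,62)),(c,g(339,466))),onz(w,(457,62),.06))
print('bottle',onz(w,(455,240),.066), 'bar dir',onz(w,(321.5,190),.036)-onz(w,(321.5,300),.036))
plan((.434,.255,.22),np.radians(110),12,1)
E
```

```text
boss (array([ 0.51324963, -0.21019613,  0.03038333]), [np.float64(0.0008941427135069403), np.float64(0.0008941427135069463)]) [ 0.51258772 -0.20802456  0.044     ]
nar (array([ 0.5717576 , -0.09287654,  0.06586258]), [np.float64(0.0029640407767691813), np.float64(0.002964040776769175)]) [ 0.57626254 -0.09156982  0.06      ]
bottle [ 0.65619683 -0.22063307  0.066     ] bar dir [-0.05353863  0.10464078  0.        ]
start yaw 117.66800597469964 tilt 0.2661640829993718 turn [ 0.0041878  -0.00201858  0.13382798]
[1, 40.5, 11.9, 4.9, 0.0003, -0.0002, 0.0112, 1, 40.7, 11.4, 4.9, 0.0003, -0.0002, 0.0112, 1, 40.8, 11.0, 4.9, 0.0003, -0.0002, 0.0112, 1, 40.9, 10.5, 4.9, 0.0003, -0.0002, 0.0112, 1, 41.0, 10.0, 4.9, 0.0003, -0.0002, 0.0112, 1, 41.1, 9.6, 4.9, 0.0003, -0.0002, 0.0112, 1, 41.2, 9.1, 4.9, 0.0003, -0.0002, 0.0112, 1, 41.4, 8.7, 4.8, 0.0003, -0.0002, 0.0112, 1, 41.4, 8.2, 4.8, 0.0003, -0.0002, 0.0112, 1, 41.5, 7.7, 4.8, 0.0003, -0.0002, 0.0112, 1, 41.7, 7.3, 4.9, 0.0003, -0.0002, 0.0112, 1, 41.7, 6.8, 4.8, 0.0003, -0.0002, 0.0112]
```

Emit:
{"api": "drive_tool", "payload": {
  "series": [1, 40, 12, 5, 0, 0, 0.011, 1, 41, 11, 5, 0, 0, 0.011, 1, 41, 11, 5, 0, 0, 0.011, 1, 41, 10, 5, 0, 0, 0.011, 1, 41, 10, 5, 0, 0, 0.011, 1, 41, 10, 5, 0, 0, 0.011, 1, 41, 9, 5, 0, 0, 0.011, 1, 41, 9, 5, 0, 0, 0.011, 1, 41, 8, 5, 0, 0, 0.011, 1, 42, 8, 5, 0, 0, 0.011, 1, 42, 7, 4, 0, 0, 0.011, 1, 42, 7, 4, 0, 0, 0.011]
}}

```text
t: 3.15
eef_pos: [0.4372, 0.2499, 0.2189]
tool_rot: [0.0, 0.581, 0.814, -0.0]
contact_force: [0.9, -0.1, -0.1]
gripper_width: 0.999
```

Emit:
{"api": "drive_tool", "payload": {
  "series": [1, 0, 0, 0, 0, 0, 0, 1, 0, 0, 0, 0, 0, 0, 1, 0, 0, 0, 0, 0, 0]
}}

```text
t: 3.52
eef_pos: [0.4381, 0.2475, 0.2191]
tool_rot: [0.0, 0.581, 0.814, -0.0]
contact_force: [0.4, -0.1, 0.4]
gripper_width: 1.0
```

```bash
python3 - <<'E'
from h import *
st();w=cam('wrist','w2.png');print(proj(w,[[.434,.2555,.0865],[.434,.2555,.064]]),proj(w,[bot.get_obs()['eef_pos']]))
plan((.434,.255,.22),np.radians(110),1,1)
E
```

```text
t 3.52 p [0.4381 0.2475 0.2191] F [ 0.36 -0.07  0.37] T [-0.031  0.002  0.043] w 1.0 q [-0.02  0.32 -0.73  1.96  0.26  0.96 -0.55]
[[316.46416095 220.17332753]
 [316.58123698 211.65714158]] [[318.80181572 344.03837957]]
start yaw 108.94694440392716 tilt 0.04250589548738794 turn [-0.00016826  0.00072255 -0.01837935]
[1, 8.3, -1.5, -0.8, -0.0002, 0.0007, -0.0184]
```

View pics/w2.png

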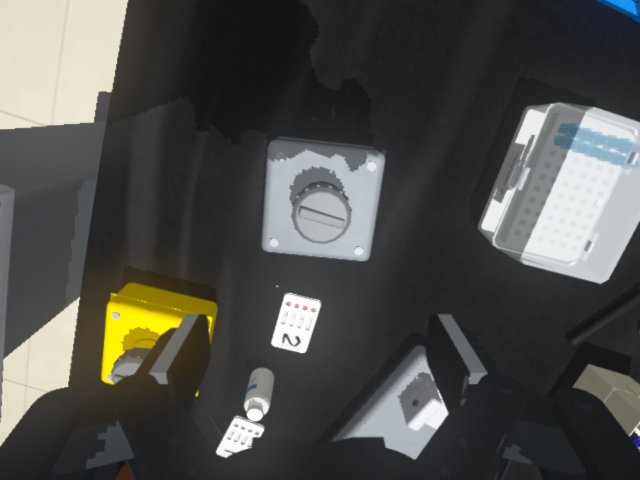

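Wrist view: mushroom centre at (322,216) on the grey pod, with the ridge running roughly along image x. Cassette 2 at (297,322), tip box to the right.

```bash
python3 - <<'E'
from h import *
w=load('w2.png');c=load('top1.png');s=load('scene1.png')
print(tri((w,(322,215.5)),(c,(179.4,260.6))),tri((w,(322,215.5)),(c,(179.4,260.6)),(s,(245,306.4))),onz(w,(322,215.5),.0855))
for p in [(270,143),(385,152),(372,262),(262,250)]: print(onz(w,p,.05))
E
```

```text
(array([0.43644554, 0.25700774, 0.07510591]), [np.float64(0.0012021211243526111), np.float64(0.0012021211243526033)]) (array([0.43634649, 0.25711382, 0.07800724]), [np.float64(0.001152249473783705), np.float64(0.0016086789487246749), np.float64(0.000565702869475789)]) [0.43660351 0.25961714 0.0855    ]
[0.38571252 0.29030543 0.05      ]
[0.46839348 0.31183984 0.05      ]
[0.49167924 0.22649853 0.05      ]
[0.40385163 0.20737288 0.05      ]
```

```bash
python3 - <<'E'
from h import *
plan((.437,.259,.120),np.radians(109),5,-1)
E
```

```text
start yaw 108.94694440392716 tilt 0.04250589548738794 turn [-0.00016195  0.00072398 -0.00092605]
[-1, 2.2, 0.5, 19.8, -0.0, 0.0001, -0.0002, -1, 2.2, 0.5, 19.9, -0.0, 0.0001, -0.0002, -1, 2.3, 0.5, 19.8, -0.0, 0.0001, -0.0002, -1, 2.2, 0.6, 19.9, -0.0, 0.0001, -0.0002, -1, 2.3, 0.5, 19.8, -0.0, 0.0001, -0.0002]
```

Emit:
{"api": "drive_tool", "payload": {
  "series": [-1, 3, 1, 10, 0, 0, 0, -1, 3, 1, 20, 0, 0, 0, -1, 3, 1, 20, 0, 0, 0, -1, 2, 0, 20, 0, 0, 0, -1, 0, 0, 20, 0, 0, 0, -1, 0, 0, 9, 0, 0, 0, -1, 0, 0, 0, 0, 0, 0, -1, 0, 0, 0, 0, 0, 0, -1, 0, 0, 0, 0, 0, 0],
  "force": 20
}}

```text
t: 4.7
eef_pos: [0.4373, 0.2607, 0.1209]
tool_rot: [0.0, 0.58, 0.814, 0.001]
contact_force: [-0.2, -0.0, -0.1]
gripper_width: -0.002
```

```bash
python3 - <<'E'
from h import *
st();plan((.437,.259,.110),np.radians(109),1,-1)
E
```

```text
t 4.7 p [0.4373 0.2607 0.1209] F [-0.22 -0.04 -0.13] T [ 0.003  0.004 -0.047] w -0.002 q [-0.12  0.46 -0.66  2.03  0.4   0.78 -0.69]
start yaw 109.06893391436813 tilt 0.07595362470488294 turn [ 0.00131851 -0.00013735  0.00120303]
[-1, -1.5, -0.9, 10.9, 0.0013, -0.0001, 0.0012]
```

Now press in stages, watching the force.

Emit:
{"api": "drive_tool", "payload": {
  "series": [-1, -1, 0, 9, 0, 0, 0, -1, 0, 0, 2, 0, 0, 0, -1, 0, 0, 1, 0, 0, 0, -1, 0, 0, 0, 0, 0, 0]
}}

```text
t: 5.2
eef_pos: [0.4373, 0.2591, 0.1083]
tool_rot: [0.0, 0.58, 0.814, -0.0]
contact_force: [0.0, -2.3, 1.5]
gripper_width: 0.004
```

Emit:
{"api": "drive_tool", "payload": {
  "series": [-1, 0, 0, 2, 0, 0, 0, -1, 0, 0, 1, 0, 0, 0, -1, 0, 0, 0, 0, 0, 0]
}}

```text
t: 5.58
eef_pos: [0.4373, 0.2593, 0.1053]
tool_rot: [0.0, 0.58, 0.814, -0.0]
contact_force: [0.3, -2.8, 3.6]
gripper_width: -0.002
```

Emit:
{"api": "drive_tool", "payload": {
  "series": [-1, 0, 0, 1, 0, 0, 0, -1, 0, 0, 1, 0, 0, 0, -1, 0, 0, 0, 0, 0, 0]
}}

```text
t: 5.95
eef_pos: [0.4373, 0.2594, 0.1035]
tool_rot: [0.0, 0.58, 0.814, -0.0]
contact_force: [-0.1, -3.7, 7.0]
gripper_width: -0.002
```

Emit:
{"api": "drive_tool", "payload": {
  "series": [-1, 0, 0, 1, 0, 0, 0, -1, 0, 0, 0, 0, 0, 0, -1, 0, 0, 0, 0, 0, 0]
}}

```text
t: 6.32
eef_pos: [0.4375, 0.2595, 0.1033]
tool_rot: [0.001, 0.58, 0.814, 0.0]
contact_force: [-2.2, -5.6, 16.0]
gripper_width: 0.002
```

Emit:
{"api": "drive_tool", "payload": {
  "series": [-1, 0, 0, -5, 0, 0, 0, -1, 0, 0, -15, 0, 0, 0, 1, 0, 0, -20, 0, 0, 0, 1, 0, 0, 0, 0, 0, 0, 1, 0, 0, 0, 0, 0, 0, 1, 0, 0, 0, 0, 0, 0, 1, 0, 0, 0, 0, 0, 0]
}}

```text
t: 7.2
eef_pos: [0.4369, 0.2594, 0.1418]
tool_rot: [-0.0, 0.58, 0.815, -0.0]
contact_force: [0.7, 0.3, 0.6]
gripper_width: 1.001
```

```bash
python3 - <<'E'
from h import *
st();w=cam('wrist','w3.png');print(proj(w,[.437,.259,.0855]))
plan((.437,.259,.076),np.radians(109),5,1)
E
```

```text
t 7.2 p [0.4369 0.2594 0.1418] F [0.69 0.35 0.61] T [-0.054 -0.013  0.02 ] w 1.001 q [-0.1   0.43 -0.68  2.01  0.37  0.82 -0.66]
[[318.45628033 280.11498387]]
start yaw 109.0838369337056 tilt 0.04230260931325869 turn [-7.37934049e-04 -2.38659849e-05  1.46323947e-03]
[1, -0.1, -0.0, 13.2, -0.0001, -0.0, 0.0003, 1, -0.1, -0.0, 13.2, -0.0001, -0.0, 0.0003, 1, -0.1, -0.0, 13.2, -0.0001, -0.0, 0.0003, 1, -0.1, -0.0, 13.1, -0.0001, -0.0, 0.0003, 1, -0.0, -0.1, 13.2, -0.0001, -0.0, 0.0003]
```

View pics/w3.png

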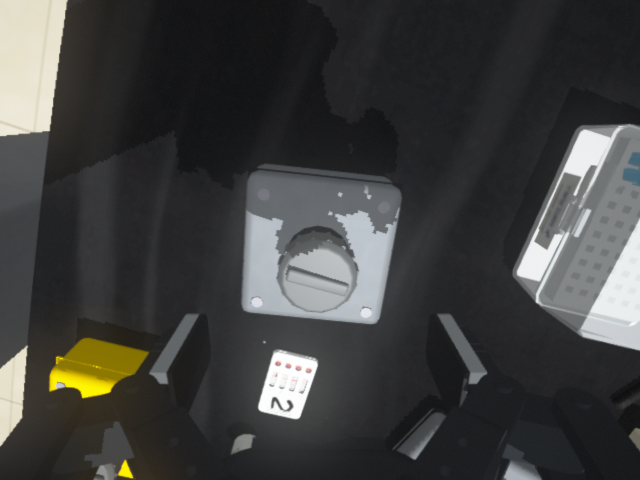

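Press bottomed out at 16 N and the button is back up, with the head centred at (318,274). Next I'll lower, grip the rim and turn.

Emit:
{"api": "drive_tool", "payload": {
  "series": [1, 2, 0, 20, 0, 0, 0, 1, 0, 0, 20, 0, 0, 0, 1, 0, 0, 20, 0, 0, 0, 1, 0, 0, 9, 0, 0, 0, 1, 0, 0, 0, 0, 0, 0, -1, 0, 0, 0, 0, 0, 0, -1, 0, 0, 0, 0, 0, 0, -1, 0, 0, 0, 0, 0, 0, -1, 0, 0, 0, 0, 0, 0, -1, 0, 0, 0, 0, 0, 0],
  "force": 40
}}

```text
t: 8.5
eef_pos: [0.4362, 0.2613, 0.0734]
tool_rot: [-0.0, 0.58, 0.815, -0.0]
contact_force: [-3.0, -0.6, 2.8]
gripper_width: 0.472
```

```bash
python3 - <<'E'
from h import *
st()
E
```

```text
t 8.5 p [0.4362 0.2613 0.0734] F [-2.96 -0.61  2.83] T [-0.135  0.545 -0.044] w 0.472 q [-0.17  0.54 -0.61  2.06  0.48  0.69 -0.76]
```

Emit:
{"api": "drive_tool", "payload": {
  "series": [-1, 0, 0, 0, 0, 0, 0.12, -1, 0, 0, 0, 0, 0, 0.12, -1, 0, 0, 0, 0, 0, 0.12, -1, 0, 0, 0, 0, 0, 0.12, -1, 0, 0, 0, 0, 0, 0.12, -1, 0, 0, 0, 0, 0, 0.12, -1, 0, 0, 0, 0, 0, 0.12, -1, 0, 0, 0, 0, 0, 0.06, -1, 0, 0, 0, 0, 0, 0, -1, 0, 0, 0, 0, 0, 0]
}}

```text
t: 9.75
eef_pos: [0.4377, 0.261, 0.0736]
tool_rot: [0.0, 0.877, 0.481, 0.001]
contact_force: [2.8, -3.2, 3.1]
gripper_width: 0.469
```

```bash
python3 - <<'E'
from h import *
st();m=yaw();print(np.degrees(np.arctan2(m[1,0],m[0,0])))
E
```

```text
t 9.75 p [0.4377 0.261  0.0736] F [ 2.81 -3.16  3.12] T [-0.805 -0.882  0.005] w 0.469 q [-0.34  0.49 -0.39  2.07  0.31  0.64 -1.51]
57.53748633463638
```

Emit:
{"api": "drive_tool", "payload": {
  "series": [-1, 0, 0, 0, 0, 0, 0.06, -1, 0, 0, 0, 0, 0, 0.06, -1, 0, 0, 0, 0, 0, 0.06, -1, 0, 0, 0, 0, 0, 0.06, -1, 0, 0, 0, 0, 0, 0]
}}

```text
t: 10.38
eef_pos: [0.4389, 0.2617, 0.074]
tool_rot: [0.0, 0.928, 0.374, 0.002]
contact_force: [6.9, -2.2, 0.8]
gripper_width: 0.469
```

```bash
python3 - <<'E'
from h import *
st();m=yaw();print(np.degrees(np.arctan2(m[1,0],m[0,0])))
E
```

```text
t 10.38 p [0.4389 0.2617 0.074 ] F [ 6.85 -2.23  0.8 ] T [-0.71  -1.409  0.812] w 0.469 q [-0.39  0.49 -0.33  2.07  0.26  0.62 -1.71]
43.89763687380474
```

Emit:
{"api": "drive_tool", "payload": {
  "series": [-1, 0, 0, 0, 0, 0, 0.06, -1, 0, 0, 0, 0, 0, 0.04, -1, 0, 0, 0, 0, 0, 0]
}}

```text
t: 10.75
eef_pos: [0.439, 0.2614, 0.074]
tool_rot: [0.0, 0.945, 0.327, 0.002]
contact_force: [6.7, -2.9, 1.6]
gripper_width: 0.475
```

```bash
python3 - <<'E'
from h import *
st();m=yaw();print(np.degrees(np.arctan2(m[1,0],m[0,0])))
E
```

```text
t 10.75 p [0.439  0.2614 0.074 ] F [ 6.65 -2.85  1.59] T [-0.745 -1.404  0.907] w 0.475 q [-0.41  0.48 -0.3   2.07  0.25  0.62 -1.79]
38.17972382050961
```

Emit:
{"api": "drive_tool", "payload": {
  "series": [1, 0, 0, 0, 0, 0, 0, 1, 0, 0, 0, 0, 0, 0, 1, 0, 0, 0, 0, 0, 0, 1, 0, 0, -20, 0, 0, 0, 1, 0, 0, -45, 0, 0, 0, 1, 0, 0, -50, 0, 0, 0, 1, 0, 0, -40, 0, 0, 0, 1, 0, 0, 0, 0, 0, 0]
}}

```text
t: 11.75
eef_pos: [0.4379, 0.2628, 0.2315]
tool_rot: [-0.001, 0.945, 0.326, 0.003]
contact_force: [-0.1, -0.3, -0.3]
gripper_width: 1.0
```

```bash
python3 - <<'E'
from h import *
st();w=cam('wrist','w4.png');top=cam('top','top2.png')
im=w['pixels'];p=proj(w,[.437,.259,.0865])[0];print(p)
x,y=p.astype(int)
f=lambda im,x,y,r,s:cv2.resize(im[max(y-r,0):y+r,max(x-r,0):x+r],(s,s),interpolation=cv2.INTER_CUBIC)
a=load('w3.png')['pixels']
cv2.imwrite('pics/c2.png',np.hstack([f(a,318,274,60,400),f(im,x,y,60,400)]))
c=load('w3.png')
# ridge before in world
q=onz(c,(289,268),.0875)-onz(c,(349,288),.0875);print('before',np.degrees(np.arctan2(q[1],q[0])))
E
```

```text
t 11.75 p [0.4379 0.2628 0.2315] F [-0.13 -0.34 -0.35] T [-0.025 -0.015  0.032] w 1.0 q [-0.34  0.25 -0.37  1.95  0.11  0.95 -1.68]
[320.01783112 232.92722484]
before 179.04481312070928
```

View pics/c2.png

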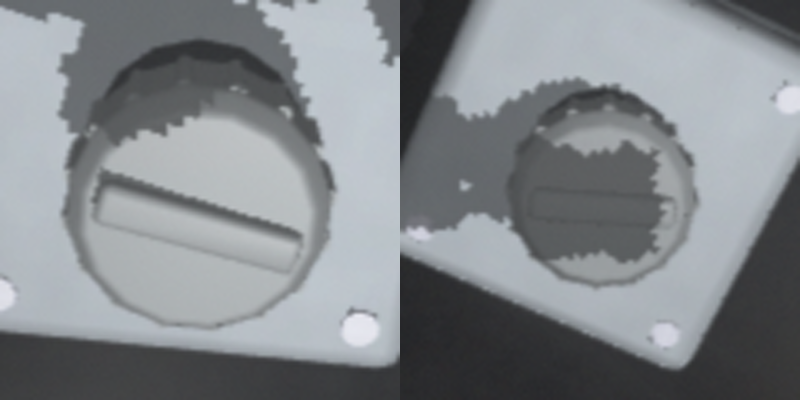

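Ridge relative to the pod edge went from 12° to about 69° (1.20 rad), so it is fully reset, and the torque plateau agrees. On to the clamp arm.

```bash
python3 - <<'E'
from h import *
plan((.534,-.253,.20),np.radians(116.8),12,1)
E
```

```text
start yaw 38.043280990150535 tilt 0.008316222035364989 turn [ 1.54199864e-04  3.07441448e-05 -1.37456406e+00]
[1, -20.0, 38.8, 2.3, 0.0, 0.0, -0.1145, 1, -24.3, 36.2, 2.4, 0.0, 0.0, -0.1145, 1, -28.3, 33.2, 2.3, 0.0, 0.0, -0.1145, 1, -31.9, 29.8, 2.4, 0.0, 0.0, -0.1145, 1, -35.1, 25.9, 2.3, 0.0, 0.0, -0.1145, 1, -37.8, 21.8, 2.4, 0.0, 0.0, -0.1145, 1, -40.0, 17.3, 2.3, 0.0, 0.0, -0.1145, 1, -41.8, 12.6, 2.4, 0.0, 0.0, -0.1145, 1, -42.9, 7.7, 2.3, 0.0, 0.0, -0.1145, 1, -43.5, 2.8, 2.4, 0.0, 0.0, -0.1145, 1, -43.6, -2.2, 2.3, 0.0, 0.0, -0.1145, 1, -43.0, -7.1, 2.4, 0.0, 0.0, -0.1145]
```

Emit:
{"api": "drive_tool", "payload": {
  "series": [1, -20, 39, 2, 0, 0, -0.1145, 1, -24, 36, 2, 0, 0, -0.1145, 1, -28, 33, 2, 0, 0, -0.1145, 1, -32, 30, 2, 0, 0, -0.1145, 1, -35, 26, 2, 0, 0, -0.1145, 1, -38, 22, 2, 0, 0, -0.1145, 1, -40, 17, 2, 0, 0, -0.1145, 1, -42, 13, 3, 0, 0, -0.1145, 1, -43, 8, 3, 0, 0, -0.1145, 1, -43, 3, 3, 0, 0, -0.1145, 1, -44, -2, 3, 0, 0, -0.1145, 1, -43, -7, 3, 0, 0, -0.1145]
}}

```text
t: 13.35
eef_pos: [0.5349, -0.2536, 0.1971]
tool_rot: [-0.002, 0.523, 0.853, -0.0]
contact_force: [0.5, 0.1, -0.4]
gripper_width: 1.0
```

Emit:
{"api": "drive_tool", "payload": {
  "series": [1, 0, 0, 0, 0, 0, 0, 1, 0, 0, 0, 0, 0, 0, 1, 0, 0, 0, 0, 0, 0, 1, 0, 0, 0, 0, 0, 0]
}}

```text
t: 13.85
eef_pos: [0.5358, -0.2515, 0.1993]
tool_rot: [-0.0, 0.524, 0.852, 0.0]
contact_force: [-0.2, -0.2, -0.4]
gripper_width: 1.001
```

```bash
python3 - <<'E'
from h import *
st();w=cam('wrist','w5.png');p=bot.get_obs()['eef_pos'];print(proj(w,[[.5117,-.2085,.044],[.534,-.253,.036],p]))
m=yaw();print(np.degrees(np.arctan2(m[1,0],m[0,0])))
E
```

```text
t 13.85 p [ 0.5358 -0.2515  0.1993] F [-0.17 -0.22 -0.41] T [0.002 0.001 0.01 ] w 1.001 q [ 0.56  0.42 -0.29  1.8   0.14  0.95  0.68]
[[315.58327191 156.83920238]
 [315.47904187 220.9944043 ]
 [318.64774415 345.04953538]]
116.83326396901087
```

View pics/w5.png

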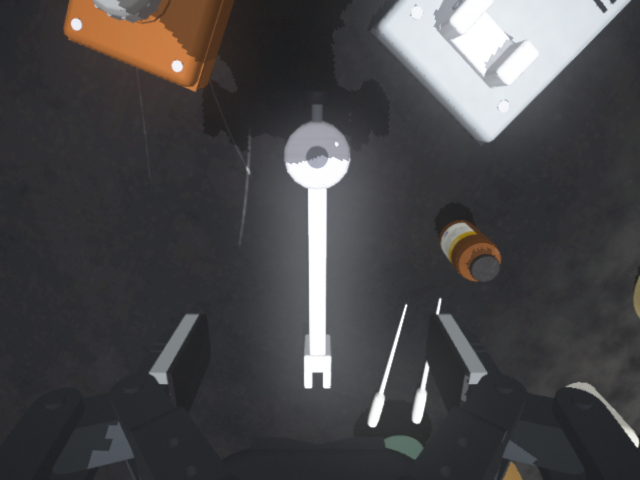

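Boss at (317,156), bar vertical in the picture at column 317, so the jaws are square to it. The bottle at (480,265) is clear of the fingers.

```bash
python3 - <<'E'
from h import *
w=load('w5.png');t=load('top2.png');w1=load('w1.png')
b=onz(w,(317.3,156),.044);print(b,onz(w,(317.4,345),.036)); d=onz(w,(317.4,200),.036)-onz(w,(317.4,345),.036);a=np.arctan2(d[1],d[0]);print(np.degrees(a))
print('tri',tri((w,(317.3,156)),(w1,(322,152.5)),(t,(380.9,230.9))))
B=b[:2]-.05*np.array([np.cos(a),np.sin(a)]);print('bal',B)
print('bottle',onz(w,(484,268),.066))
plan((*B,.031),a,5,1)
E
```

```text
[ 0.51252102 -0.20742401  0.044     ] [ 0.58586814 -0.35220232  0.036     ]
116.84589071999271
tri (array([ 0.51327637, -0.20979626,  0.03004591]), [np.float64(0.0008653886198514421), np.float64(0.0004725820019787927), np.float64(0.0013231544316132525)])
bal [ 0.53510064 -0.25203523]
bottle [ 0.65507231 -0.22142608  0.066     ]
start yaw 116.83326396901087 tilt 0.007093308994957608 turn [ 1.23800524e-04  5.15485396e-07 -2.20378347e-04]
[1, 0.0, -0.2, 33.7, 0.0, 0.0, -0.0, 1, 0.0, -0.1, 33.7, 0.0, 0.0, -0.0, 1, 0.0, -0.2, 33.7, 0.0, 0.0, -0.0, 1, 0.1, -0.1, 33.7, 0.0, 0.0, -0.0, 1, 0.0, -0.2, 33.6, 0.0, 0.0, -0.0]
```

Emit:
{"api": "drive_tool", "payload": {
  "series": [1, 0, -1, 40, 0, 0, 0, 1, 0, 0, 40, 0, 0, 0, 1, 0, 0, 40, 0, 0, 0, 1, 0, 0, 30, 0, 0, 0, 1, 0, 0, 18, 0, 0, 0, 1, 0, 0, 0, 0, 0, 0, 1, 0, 0, 0, 0, 0, 0]
}}

```text
t: 14.78
eef_pos: [0.5357, -0.2535, 0.0325]
tool_rot: [0.001, 0.524, 0.852, 0.0]
contact_force: [0.1, 0.1, -0.3]
gripper_width: 1.0
```

Emit:
{"api": "drive_tool", "payload": {
  "series": [-1, 0, 0, 0, 0, 0, 0, -1, 0, 0, 0, 0, 0, 0, -1, 0, 0, 0, 0, 0, 0, -1, 0, 0, 0, 0, 0, 0, -1, 0, 0, 0, 0, 0, 0, -1, 0, 0, 0, 0, 0, 0, -1, 0, 0, 0, 0, 0, 0, -1, 0, 0, 0, 0, 0, 0],
  "force": 60
}}

```text
t: 15.78
eef_pos: [0.5351, -0.2533, 0.0317]
tool_rot: [0.0, 0.524, 0.852, 0.0]
contact_force: [-0.5, 0.8, 4.6]
gripper_width: 0.149
```

```bash
python3 - <<'E'
from h import *
st()
E
```

```text
t 15.78 p [ 0.5351 -0.2533  0.0317] F [-0.49  0.8   4.58] T [0.142 0.204 0.074] w 0.149 q [ 0.52  0.64 -0.24  1.89  0.24  0.64  0.6 ]
```

Emit:
{"api": "drive_tool", "payload": {
  "series": [-1, 0, 0, -5, 0, 0, 0, -1, 0, 0, -10, 0, 0, 0, -1, 0, 0, -15, 0, 0, 0, -1, 0, 0, 0, 0, 0, 0, -1, 0, 0, 0, 0, 0, 0],
  "force": 80
}}

```text
t: 16.4
eef_pos: [0.5347, -0.2533, 0.0614]
tool_rot: [0.0, 0.524, 0.851, -0.0]
contact_force: [0.6, -0.7, -4.8]
gripper_width: 0.148
```

```bash
python3 - <<'E'
from h import *
o=bot.get_obs();st(o);m=yaw(o);print('moment in tool axes',m.T@np.array(o['torque']))
E
```

```text
t 16.4 p [ 0.5347 -0.2533  0.0614] F [ 0.57 -0.73 -4.81] T [-0.004 -0.035  0.027] w 0.148 q [ 0.53  0.6  -0.25  1.88  0.22  0.69  0.61]
moment in tool axes [-0.02951144 -0.01901464 -0.02683039]
```

Lifted: load is -4.8 N and the moment along the bar about 0.02 N·m, so it is balanced. Raise, then carry to a viewpoint in front of the drive.

Emit:
{"api": "drive_tool", "payload": {
  "series": [-1, 0, 0, -15, 0, 0, 0, -1, 0, 0, -30, 0, 0, 0, -1, 0, 0, -35, 0, 0, 0, -1, 0, 0, -35, 0, 0, 0, -1, 0, 0, -25, 0, 0, 0, -1, 0, 0, -15, 0, 0, 0, -1, 0, 0, -5, 0, 0, 0, -1, 0, 0, 0, 0, 0, 0]
}}

```text
t: 17.4
eef_pos: [0.5344, -0.2531, 0.2208]
tool_rot: [-0.0, 0.524, 0.852, -0.0]
contact_force: [-1.1, -0.3, -5.0]
gripper_width: 0.151
```

```bash
python3 - <<'E'
from h import *
st();plan((.52,.01,.22),np.radians(74.1),12,-1)
E
```

```text
t 17.4 p [ 0.5344 -0.2531  0.2208] F [-1.11 -0.25 -4.99] T [-0.019 -0.026 -0.015] w 0.151 q [ 0.57  0.39 -0.3   1.78  0.14  0.99  0.69]
start yaw 116.75791704798169 tilt 0.0540285096075291 turn [-8.72045352e-04 -4.13494929e-04  7.44521270e-01]
[-1, 20.1, 8.8, 0.1, -0.0001, -0.0, 0.062, -1, 20.6, 7.5, 0.1, -0.0001, -0.0, 0.062, -1, 21.1, 6.2, 0.1, -0.0001, -0.0, 0.062, -1, 21.4, 4.9, 0.1, -0.0001, -0.0, 0.062, -1, 21.7, 3.6, 0.1, -0.0001, -0.0, 0.062, -1, 21.8, 2.3, 0.1, -0.0001, -0.0, 0.062, -1, 21.9, 0.9, 0.1, -0.0001, -0.0, 0.062, -1, 22.0, -0.5, 0.0, -0.0001, -0.0, 0.062, -1, 21.9, -1.8, 0.1, -0.0001, -0.0, 0.062, -1, 21.7, -3.2, 0.0, -0.0001, -0.0, 0.062, -1, 21.5, -4.5, 0.1, -0.0001, -0.0, 0.062, -1, 21.2, -5.9, 0.0, -0.0001, -0.0, 0.062]
```

Emit:
{"api": "drive_tool", "payload": {
  "series": [-1, 20, 9, 0, 0, 0, 0.062, -1, 21, 7, 0, 0, 0, 0.062, -1, 21, 6, 0, 0, 0, 0.062, -1, 21, 5, 0, 0, 0, 0.062, -1, 22, 4, 0, 0, 0, 0.062, -1, 22, 2, 0, 0, 0, 0.062, -1, 22, 1, 0, 0, 0, 0.062, -1, 22, 0, 0, 0, 0, 0.062, -1, 22, -2, 0, 0, 0, 0.062, -1, 22, -3, 0, 0, 0, 0.062, -1, 22, -5, 0, 0, 0, 0.062, -1, 21, -6, 0, 0, 0, 0.062]
}}

```text
t: 18.9
eef_pos: [0.5193, 0.0117, 0.2201]
tool_rot: [-0.001, 0.798, 0.602, -0.001]
contact_force: [1.3, -0.6, -4.8]
gripper_width: 0.15
```

Emit:
{"api": "drive_tool", "payload": {
  "series": [-1, 0, 0, 0, 0, 0, 0, -1, 0, 0, 0, 0, 0, 0, -1, 0, 0, 0, 0, 0, 0, -1, 0, 0, 0, 0, 0, 0]
}}

```text
t: 19.4
eef_pos: [0.5201, 0.0102, 0.2212]
tool_rot: [0.0, 0.798, 0.602, -0.0]
contact_force: [-0.1, 0.1, -5.6]
gripper_width: 0.148
```

```bash
python3 - <<'E'
from h import *
st();w=cam('wrist','w6.png');m=yaw();print(np.degrees(np.arctan2(m[1,0],m[0,0])))
print(proj(w,[[.622,.0896,.06],[.572,-.0928,.06]]))
E
```

```text
t 19.4 p [0.5201 0.0102 0.2212] F [-0.07  0.14 -5.61] T [0.063 0.063 0.072] w 0.148 q [ 0.11  0.28 -0.29  1.94  0.1   0.94 -0.51]
74.07612355214906
[[428.949688    74.73385143]
 [410.67093111 318.03262178]]
```

View pics/w6.png

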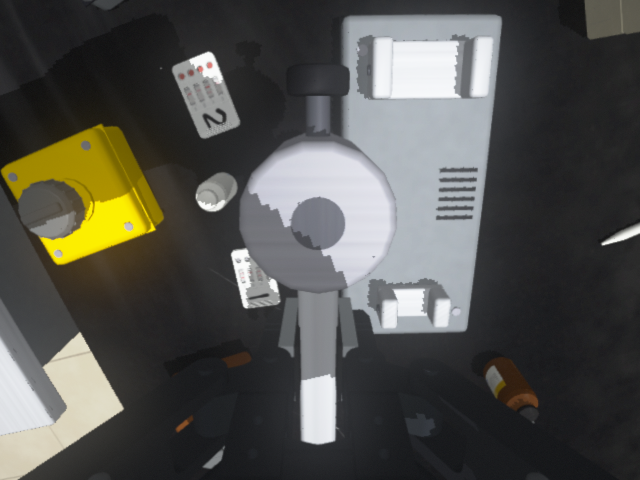

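```bash
python3 - <<'E'
from h import *
w=load('w6.png');t=load('top1.png')
A=[onz(w,p,.06) for p in [(383,67.5),(481.5,66.5),(389.5,306),(442,306)]]
W=(A[0]+A[1])/2;N=(A[2]+A[3])/2
print(W,N,np.linalg.norm(W-N),np.degrees(np.arctan2(*(W-N)[[1,0]])))
print(np.linalg.norm(A[1]-A[0]),np.linalg.norm(A[3]-A[2]))
for n,pw,pt in [('wide',(432,67.5),(254.6,183.2)),('nar',(416,306),(331.7,204.8))]: print(n,tri((w,pw),(t,pt)),onz(t,pt,.06))
# housing corners top z=.03
for p in [(344,16),(501,16),(467,331),(373,331)]: print('corner',onz(w,p,.03))
g=lambda u,v:(230+u*.3,155+(v-300)*.3)
C=[onz(t,g(*p),.03) for p in [(57,318),(409,407),(370,560),(13,468)]]
for x in C: print('top corner',x)
print(np.mean(C,0))
E
```

```text
[0.62531071 0.09390223 0.06      ] [ 0.5783443  -0.08277989  0.06      ] 0.18281797814147957 75.11364643714202
0.0675470032137219 0.04385121644778186
wide (array([0.63188288, 0.09333975, 0.02922857]), [np.float64(0.0019876328790825316), np.float64(0.0019876328790825702)]) [0.62195734 0.0895829  0.06      ]
nar (array([ 0.57773302, -0.09391685,  0.04026604]), [np.float64(0.0032762265911881016), np.float64(0.003276226591188089)]) [ 0.57003781 -0.09275065  0.06      ]
corner [0.57863724 0.14552432 0.03      ]
corner [0.68977232 0.11545777 0.03      ]
corner [ 0.62387515 -0.1410879   0.03      ]
corner [ 0.53822261 -0.11603209  0.03      ]
top corner [0.68694572 0.11198071 0.03      ]
top corner [ 0.62067644 -0.14468076  0.03      ]
top corner [ 0.50791723 -0.11563926  0.03      ]
top corner [0.57471421 0.14122961 0.03      ]
[ 0.5975634  -0.00177742  0.03      ]
```

```bash
python3 - <<'E'
from h import *
w=load('w6.png');o=bot.get_obs();m=yaw(o);p=np.array(o['eef_pos'])
for z in(.2295,.2335,.2375):
  print('boss in tool',m.T@(onz(w,(318,220),z)-p))
W=np.array([.6254,.0941]);a=np.radians(75.3);T=W-.0512*np.array([np.cos(a),np.sin(a)]);print(T)
plan((*T,.2),a,5,-1)
E
```

```text
boss in tool [ 0.04994775  0.00023903 -0.00828091]
boss in tool [ 0.05111153  0.00023569 -0.01228109]
boss in tool [ 0.0522753   0.00023235 -0.01628126]
[0.61240759 0.04457589]
start yaw 74.07612355214906 tilt 0.00901023480779574 turn [-4.01023983e-05  1.52062157e-04 -2.13606765e-02]
[-1, 11.6, 15.9, 4.2, -0.0, 0.0, -0.0043, -1, 11.6, 15.9, 4.3, -0.0, 0.0, -0.0043, -1, 11.5, 16.0, 4.2, -0.0, 0.0, -0.0043, -1, 11.5, 16.0, 4.3, -0.0, 0.0, -0.0043, -1, 11.4, 16.1, 4.2, -0.0, 0.0, -0.0043]
```

Boss offset in hand (51 mm) matches the grasp. Move over the drive at TCP z 0.20, level.

Emit:
{"api": "drive_tool", "payload": {
  "series": [-1, 6, 8, 0, 0, 0, -0.003, -1, 11, 16, 3, 0, 0, -0.004, -1, 12, 16, 4, 0, 0, -0.004, -1, 12, 16, 4, 0, 0, -0.004, -1, 11, 16, 4, 0, 0, -0.004, -1, 6, 8, 4, 0, 0, -0.003, -1, 0, 0, 2, 0, 0, 0, -1, 0, 0, 0, 0, 0, 0, -1, 0, 0, 0, 0, 0, 0, -1, 0, 0, 0, 0, 0, 0]
}}

```text
t: 20.7
eef_pos: [0.6124, 0.0454, 0.2006]
tool_rot: [0.0, 0.791, 0.611, 0.0]
contact_force: [0.5, -0.4, -5.0]
gripper_width: 0.144
```

```bash
python3 - <<'E'
from h import *
st();plan((.6124,.0446,.152),np.radians(75.3),1,-1)
E
```

```text
t 20.7 p [0.6124 0.0454 0.2006] F [ 0.46 -0.38 -5.04] T [0.033 0.028 0.012] w 0.144 q [ 0.04  0.45 -0.28  1.74  0.15  0.97 -0.56]
start yaw 75.36952798335602 tilt 0.023898903602997554 turn [4.09111835e-04 8.13147030e-05 1.21350890e-03]
[-1, -0.8, 0.2, 48.6, 0.0004, 0.0001, 0.0012]
```

Emit:
{"api": "drive_tool", "payload": {
  "series": [-1, -1, 0, 8, 0, 0, 0, -1, 0, 0, 12, 0, 0, 0, -1, 0, 0, 12, 0, 0, 0, -1, 0, 0, 10, 0, 0, 0, -1, 0, 0, 5, 0, 0, 0, -1, 0, 0, 2, 0, 0, 0, -1, 0, 0, 0, 0, 0, 0, -1, 0, 0, 0, 0, 0, 0, -1, 0, 0, 0, 0, 0, 0, -1, 0, 0, 0, 0, 0, 0]
}}

```text
t: 21.95
eef_pos: [0.6124, 0.0448, 0.1515]
tool_rot: [0.0, 0.791, 0.611, 0.0]
contact_force: [-0.3, -0.3, -4.7]
gripper_width: 0.148
```

```bash
python3 - <<'E'
from h import *
st();o=bot.get_obs();m=yaw(o);p=np.array(o['eef_pos'])
t=cam('top','top3.png');s=cam('scene','scene3.png');w=cam('wrist','w7.png')
f=lambda im,x,y,ww,h,W,H:cv2.resize(im[y:y+h,x:x+ww],(W,H),interpolation=cv2.INTER_CUBIC)
L=lambda dx,dz:p+m@np.array([dx,0,0])+np.array([0,0,dz])
pts=[L(.0512,.0123),L(-.1388,-.0317)]
for n,c in(('top',t),('scene',s)): print(n,proj(c,pts+[L(.0512,-.0317)]))
sc=proj(s,[[.6,0,.06]])[0].astype(int);print(sc)
a=f(t['pixels'],220,140,150,100,800//2*1,267);b=f(s['pixels'],sc[0]-75,sc[1]-60,150,100,400,267)
d=f(w['pixels'],0,0,640,480,400,300)
e=np.zeros((300,400,3),np.uint8);e[:267]=f(t['pixels'],100,210,240,160,400,267)
cv2.imwrite('pics/c3.png',np.vstack([np.hstack([a,b]),np.hstack([d,e])]))
E
```

```text
t 21.95 p [0.6124 0.0448 0.1515] F [-0.27 -0.35 -4.73] T [ 0.01   0.023 -0.043] w 0.148 q [ 0.03  0.5  -0.27  1.78  0.17  0.88 -0.57]
top [[248.01175297 169.82215611]
 [331.07053313 195.87007064]
 [250.04880226 175.12140611]]
scene [[248.16098295 227.21067001]
 [306.66119047 223.07800591]
 [249.61102846 240.12465558]]
[280 247]
```

View pics/c3.png

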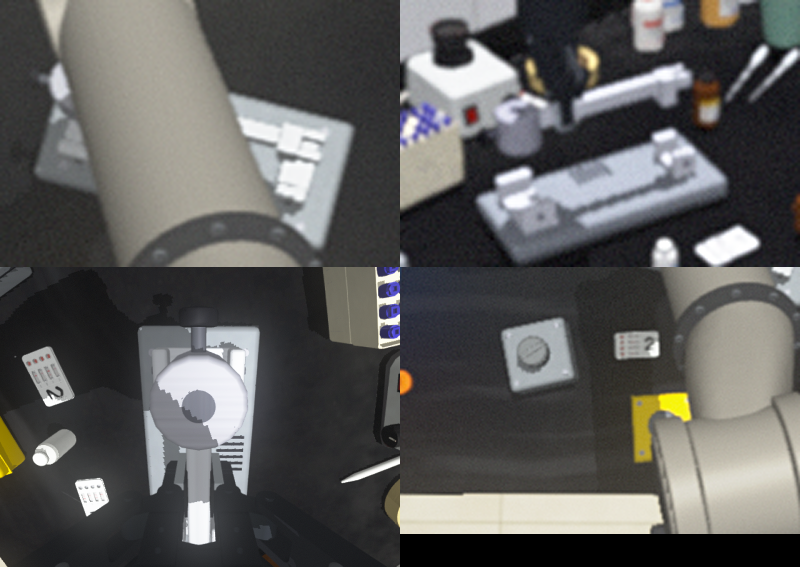

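The arm hangs level over the drive. In the wrist view the boss and bar (column 317) are centred between the housing edges. In the scene view the boss and fork undersides lie within about 2–3 px of where a level arm should show them. Ready to hand in.

```bash
python3 - <<'E'
from h import *
st();print(bot.hand_in())
E
```

```text
t 22.1 p [0.6124 0.0448 0.1514] F [ 0.71 -0.66 -5.76] T [ 0.023 -0.016 -0.017] w 0.147 q [ 0.03  0.5  -0.27  1.78  0.17  0.88 -0.57]
the job is handed in; nothing more can be done
None
```

The stop is proven and reset, and the clamp arm was handed in at 22.1 s, still held level about 6 cm above the saddles, boss over the wide saddle and fork over the narrow one.

- **Press:** I pushed the grey pod's button down until it bottomed out at 16 N, then let it spring up.
- **Reset:** I turned the head clockwise to its hard stop. The torque levelled off at about 0.9 N·m, where the fingers slipped, and the ridge stands at about 1.20 rad against the pod's edges.
- **Grip:** The clamp arm is held about 1 mm from its balance point at 80 N, with almost no tipping moment (about 0.02 N·m).
- **Last checks:** The arm's underside is at about 0.120 m. The wrist view shows the boss and bar centred on the housing, the scene view agrees with a level arm to 2–3 px, and I saw no bystander disturbed in the last pictures.

**Disagreements:**
- The top camera places things 3–5 mm away from where the wrist camera does. I followed the wrist camera, because the grips confirmed it.
- My direct sighting of the narrow saddle was about 7 mm off along the drive, so I used the housing corners and the wide saddle instead.
- Heights triangulated from two views came out 8–30 mm below the stated ones in places, worst for the saddles. I used the stated heights there, so the 6 cm gap over the saddles rests on their stated 60 mm height.

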